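# Bolt the sprung lid of a storage container

## Robot

A 7-joint arm with a two-finger parallel gripper is mounted at the origin on the work surface. World frame = base frame: x ahead of the robot, y to its left, z up, the work surface at z = 0. Lengths are in m, angles in rad, forces in N, time in s.
With the tool pointing down it reaches from about 0.4 to 0.85 m from the base axis. Payload 4.5 kg.
Tool frame: the origin (TCP) lies at the very end of the fingers, on their centre line; the grasp point (between the pads) lies 19 mm behind it (r.pinch_z is the distance from the TCP to the grasp point, in m); z points along the fingers, y is the line along which they close (so a half turn about z gives the same grasp; the last joint's range is limited). The gripper opens to 88 mm and grips with 3 to 60 N. Pads are 18 mm wide; open, the fingers measure 123 mm over their backs; the gripper's body (75 mm by 187 mm) begins 45 mm behind the grasp point.
Start: joints at [1.146, 0.689, -0.195, 1.565, 0.157, 0.902, -0.215], TCP at [0.277, -0.56, 0.204] pointing down, gripper open.
Joint ranges: [-3.01, 3.01], [-0.46, 2.08], [-1.47, 1.51], [0.13, 2.56], [-1, 4.14], [0.04, 2.09], [-2.66, 2.66]. Speed limits (rad/s): [2.57, 2.57, 3.14, 3.14, 3.14, 3.14, 3.14].

## Interface

Orientations are given as a unit quaternion [x, y, z, w].
In Python, from plant import r, cams gives the robot as it stands.
- The arm moves only by the shell command python3 -m pendant 'ROWS' [FORCE]. ROWS is JSON, a list of rows, each a list of 3 entries, a list of its own where there are three numbers: the closure, from -1 (fully open) to 1 (shut), then the shift along the tool's x, y, z in mm, then the turn, a rotation vector about the tool's x, y, z in degrees. A call has 1 to 8 rows; each row shifts and turns the commanded pose from where the row before left it, along the tool's axes as they then stand; what a row does not reach is not made up. A row lasts 1/8 s, in which the tool goes at most 62.5 mm and 10.7 degrees, less where a joint would pass 70% of its speed; a pose out of reach is approached as far as the arm can. A call with a gripper value outside its range is refused whole. The fingers move at their own pace and stop on an object; FORCE is the grip in N (left out, the last holds). Time passes only in rows, so rows that do not move let the fingers close. It gives the time, the measured TCP pose, the force, the opening and the grip force at its end, in the units of the state.
- r.get_state(): the state, without advancing time (a new reading comes with each control period).
- cams.snapshot(name): name is "side" or "top" or "wrist"; returns a dict with "img" (480x640x3 uint8, red, green, blue), "camera_matrix" (3x3 intrinsics, pixels), "camera_from_world" (4x4, takes a point from world to camera coordinates); the wrist camera has in their place "tool_from_camera" (4x4, takes a point from camera to tool coordinates, whose origin is the TCP and whose axes are the flange's). Camera axes: x right, y up, looking along -z (the intrinsics and any distortion apply to the point x, -y, -z); pixel columns grow to the right and rows downward; lengths in m; the calibration is good to about 2 mm. A picture is of the moment at which its call begins: read the wrist's pose just before it. There is no depth.
- r.finish_job(): hands the job in; it is judged then, once.
The state is a dict: "clock": time; "q": joint angles; "qd": joint speeds; "joint_torque": joint torques, N m; "tool_pos": TCP position; "eef_rot": TCP orientation; "contact_force": force on the tool from outside, world axes, zero at the start; "moment": the same for the moment, N m; "opening": opening from 0.0 (shut) to 1.0 (fully open); "finger_force": force on a finger pad.
Only numpy, scipy, OpenCV 4.12 (cv2) and the standard library are available. Lean on these libraries where they do the work, as an engineer would, in place of code of your own. Each camera call takes 0.05 s, during which the arm holds its last target. There are 200 camera calls.

## Task

Lower the lid of the grey container until it rests on its sprung buffer, then press it fully down and, keeping it down, slide the red-knobbed bolt across until its tip is fully home against the hidden stop inside the steel keeper, so that the lid stays locked when you let go. Feel your way and press gently: do not ram the lid onto its rim or the bolt into the keeper (20 N is too much), and leave the other things on the bench alone.

Things in the scene. Friction and masses are not known exactly. Their poses are not given: they have to be found in the camera images.
- crate: Grey storage container, fixed, 260 (x) x 380 (y) x 120 mm high. Origin: centre of its underside; x points from its front (the side nearer the robot) to its back, y to its left, z up. Its right part (y -190 to -50 mm) is a fixed deck 120 mm above the origin; the left part is closed by the blue hinged lid. All its parts share its yaw.
- lid (a joint): Angle of the blue lid in rad: 0 fully down, growing as its front edge rises; starts ajar at 0.3 to 0.7. The stiff, balanced hinge stays where left (2 to 4 N at the front edge moves it). At 0.03 rad it meets a sprung buffer (1.5 N/mm, under the front edge); left alone it rests there, its front 7 mm proud, and it springs back there unless bolted.
- lid_hinge (a point): Middle of the hinge line, which runs along the container's y at x = +110 mm, y = +70 mm, 116 mm above its underside, in the lid plate's mid-thickness. The plate is 240 mm from hinge to front edge, 220 mm wide (container y -40 to +180 mm) and 8 mm thick.
- lid_front (a point): Middle of the lid's front edge, on its top face (240 mm from the hinge); moves with the lid.
- bolt (a joint): Travel in m of the steel barrel bolt on the lid: 0 withdrawn, growing as it slides right (container's -y) to the keeper. Starts at 0 to 0.012; goes home at 0.043 to 0.072 (differs each time, only felt). 12 mm rod, round end; axis 205 mm in front of the hinge, 16 mm above the plate's mid-thickness. Friction 2.5 N. Two steel guides hold it, 12 mm higher than its axis.
- knob (a point): Middle of the bolt's red knob, an upright block 20 (container x) x 14 (along the slide) mm standing on the rod: flat top 18 mm above this point, rod axis 35 mm below it. Moves with bolt and lid. Nothing within 45 mm to either side rises above the guides. About 13 N down here (10 to 17 N) presses the lid from its buffer fully down to a hard stop.
- bolt_tip (a point): Round end of the bolt's rod, on its axis, 85 mm from the knob's middle towards the keeper.
- keeper: Steel keeper on the deck, a socket facing the lid, 32 x 40 x 24 mm. Origin: middle of its mouth; the socket runs along its -y to a hard stop hidden inside, 12 to 32 mm deep (differs each time). Opening 18 wide, 15 mm high for the 12 mm bolt, level with the bolt only when the lid is fully down (1.5 mm to spare above and below; else the bolt strikes the top lip).
- rim: Rubber pad strip on the container's front wall, 12 x 200 x 4 mm, the hard stop on which the lid rests when fully down. Origin: its centre.
- tape: Bystander: roll of tan packing tape, 90 mm across, 25 mm high, lying on the container's deck. Origin: centre of its underside.
- bin: Bystander: small open blue bin, 150 x 100 x 70 mm. Origin: centre of its underside.
- carton: Bystander: small cardboard box, 110 x 90 x 70 mm. Origin: centre of its underside.
- tube: Bystander: black plastic tube standing on end, 40 mm across, 110 mm high. Origin: centre of its underside.
- bracket: Bystander: steel angle bracket, 90 x 40 x 64 mm. Origin: centre of its underside.
- screwdriver: Bystander: screwdriver lying down. Origin: under its middle.
- padlock: Bystander: brass padlock lying flat, 45 x 90 x 20 mm. Origin: centre of its underside.

How it is judged:
On the way, in this order (a step that is already met when the one before it is completed fails the run):
1. the lid is lowered to its buffer or below (angle under 0.06 rad) (value of joint lid below 0.06 rad), for 0.2 s.
2. the bolt is home: its tip within about 2 mm of the stop inside the keeper, with the lid down (angle under 0.018 rad) (distance between bolt_tip and stop_c0 below 0.005 m and value of joint lid below 0.018 rad), for 0.2 s.
At the end, for the whole second after the job is handed in: Released and at rest, the bolt's tip stays within about 2 mm of the hard stop inside the keeper (whose middle lies 3 mm behind its face) and holds the lid down: lid angle under 0.018 rad (all of step 2 and velocity of joint bolt between -0.005 and 0.005 m/s); the robot touches nothing.
It fails at once if the lid is rammed onto its rim pad: more than 20 N on the pad (contact force between rim and anything else above 20 N).
It fails at once if the bolt is rammed into the keeper: more than 20 N on the keeper or on the stop inside it (contact force between any of keeper, stop_c0 and anything else above 20 N).
It fails at once if another thing on the bench or deck is shoved or knocked over (moved more than 30 mm) (distance of any of tape, bin, carton, tube, bracket, screwdriver, padlock from where it was at the start of the episode above 0.03 m).
It also fails if it takes over 61 s, if anything falls off the work surface, if the arm or the gripper's body presses on something with over 40 N, if the wrist force passes 120 N, or if a joint passes its speed limit or range.

## Working session

There is one attempt and no reset: what is moved stays moved. The work goes in short steps, Python scripts to look and compute and a shell command to move; the robot and the scene stay as the last step left them, time stands still between calls to the robot, and variables do not carry over. Pictures are saved under pics/ and viewed, at most 10 in all, crops included, and the job is handed in when it is done.

```bash
mkdir -p pics; ls; python3 - <<'E'
from plant import r,cams
import cv2,numpy as np
print(r.get_state())
for n in("top","side"):
    s=cams.snapshot(n); cv2.imwrite(f"pics/{n}0.png",s["img"][:,:,::-1]); np.savez(f"pics/{n}.npz",K=s["camera_matrix"],T=s["camera_from_world"]); print({k:v for k,v in s.items() if k!="img"})
E
```

```text
pics
{'clock': 0.0, 'q': array([ 1.14580352,  0.68992995, -0.19449031,  1.56634888,  0.15732019,
        0.90249465, -0.21509441]), 'qd': array([-7.67728711e-04,  7.24118738e-04, -1.24847748e-03,  2.68082315e-04,
        7.03521296e-04, -8.58211068e-05, -4.67400590e-04]), 'joint_torque': array([ 2.57982374e-04, -5.27564049e+01, -1.26693718e+00, -1.53427863e+01,
       -5.26939903e-02,  6.75349540e-03,  2.11426045e-04]), 'tool_pos': array([ 0.27641929, -0.55978114,  0.20334192]), 'eef_rot': array([ 9.73793789e-01,  2.27430994e-01, -2.83350712e-04, -8.48485783e-04]), 'contact_force': array([0.26747975, 0.28584306, 0.29626682]), 'moment': array([-0.02529104,  0.02543604,  0.00818376]), 'finger_force': 0.0, 'opening': 0.9995757817841775}
{'camera_matrix': array([[606.99408406,   0.        , 315.98443398],
       [  0.        , 606.99408406, 228.81490617],
       [  0.        ,   0.        ,   1.        ]]), 'camera_from_world': array([[-2.95452677e-02, -9.99563087e-01,  8.44163327e-04,
         7.76093114e-03],
       [ 9.94221778e-01, -2.93001740e-02,  1.03269335e-01,
        -5.31068289e-01],
       [-1.03199481e-01,  3.89040570e-03,  9.94653071e-01,
        -1.45327495e+00],
       [ 0.00000000e+00,  0.00000000e+00,  0.00000000e+00,
         1.00000000e+00]])}
{'camera_matrix': array([[574.38766983,   0.        , 318.32215721],
       [  0.        , 574.38766983, 229.16351598],
       [  0.        ,   0.        ,   1.        ]]), 'camera_from_world': array([[-0.99730297, -0.07335713,  0.00235058,  0.52702418],
       [ 0.03838645, -0.49403831,  0.86859232, -0.13145521],
       [-0.06255616,  0.86633993,  0.49552179, -1.26304779],
       [ 0.        ,  0.        ,  0.        ,  1.        ]])}
```

View pics/top0.png

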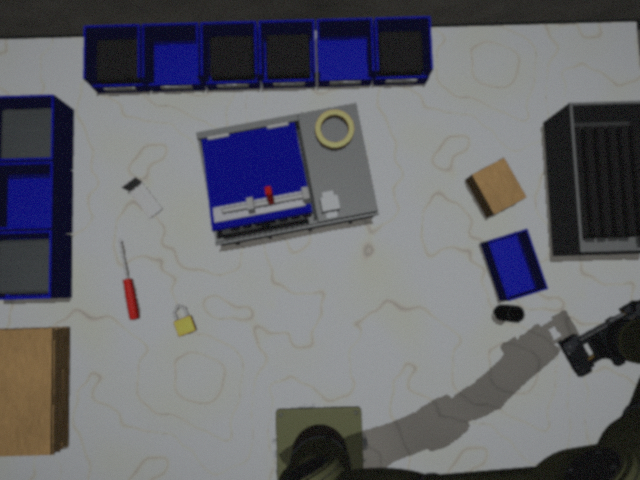

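View pics/side0.png

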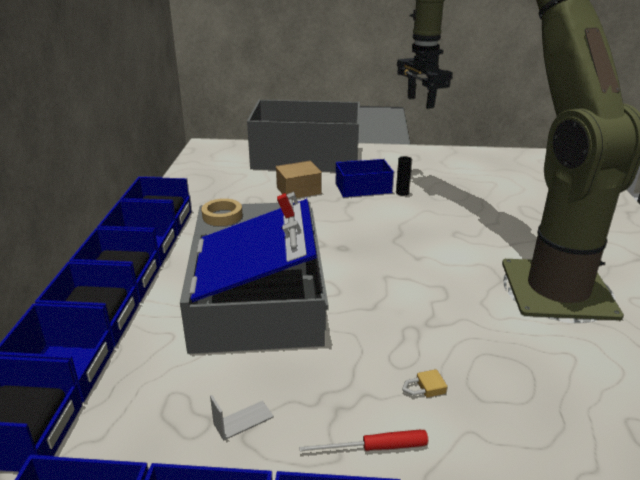

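The top view shows the container's deck corners at (356,104), (377,212) and (198,133), the knob at about (268,190) and the keeper at about (330,204). The side view shows the lid ajar, with the knob from (283,196) to (291,216). I'll fit the pose from both views and check it on an overlay.

```bash
cat > h.py <<'E'
import numpy as np,cv2
from scipy.optimize import least_squares
C={n:np.load(f"pics/{n}.npz") for n in("top","side")}
def proj(n,p):
    c=C[n]; q=c["T"][:3,:3]@p+c["T"][:3,3]; u=c["K"]@np.array([q[0],-q[1],-q[2]]); return u[:2]/u[2]
def world(P,p): # container->world
    c,s=np.cos(P[2]),np.sin(P[2]); return np.array([P[0]+c*p[0]-s*p[1],P[1]+s*p[0]+c*p[1],p[2]])
def lidpt(a,d,y,h): # d in front of hinge, h above mid-thickness
    return np.array([.110-d*np.cos(a)-h*np.sin(a)*-1, y, .116+d*np.sin(a)+h*np.cos(a)])
def knob(P,h=.051): return world(P,lidpt(P[3],.205,P[4],h))
E
python3 - <<'E'
from h import *
B=[("top",(130,-190,120),(356,104)),("top",(-130,-190,120),(377,212)),("top",(130,190,120),(198,133)),
("side",(130,190,0),(188,349)),("side",(-130,190,0),(325,340)),("side",(130,190,120),(189,303))]
L=[("top",(240,180,4),(214,229)),("side",(240,180,4),(313,260)),("side",(240,-40,4),(312,206))]
Kn=[("top",69,(268,187)),("side",69,(284,196)),("side",33,(290,217))]
def res(P):
    o=[proj(n,world(P,np.array(p)/1e3))-u for n,p,u in B]
    o+=[proj(n,world(P,lidpt(P[3],*np.array(p)/1e3)))-u for n,p,u in L]
    o+=[proj(n,knob(P,(h-0)/1e3))-u for n,h,u in Kn]
    return np.concatenate(o)
f=least_squares(res,[.6,.05,.2,.5,.03],loss="soft_l1"); P=f.x
print(P,np.round(res(P).reshape(-1,2),1).tolist(),knob(P)); np.save("P.npy",P)
ims=[]
for n,c in(("top",(180,80,220,180)),("side",(170,170,200,200))):
    im=cv2.imread(f"pics/{n}0.png"); x,y,w,h=c
    im=cv2.resize(im[y:y+h,x:x+w],None,fx=400/w,fy=400/w,interpolation=cv2.INTER_CUBIC)
    def d(p,col):
        u=(proj(n,p)-(x,y)+.5)*400/w; cv2.drawMarker(im,tuple(int(v) for v in u),col,cv2.MARKER_CROSS,9,1)
    for p in [(sx*.13,sy*.19,z) for sx in(1,-1) for sy in(1,-1) for z in(0,.12)]: d(world(P,p),(0,255,0))
    for dd in(0,.24):
        for yy in(-.04,.18): d(world(P,lidpt(P[3],dd,yy,.004)),(0,255,255))
    for h_ in(.033,.069): d(knob(P,h_),(255,255,0))
    d(world(P,lidpt(P[3],.205,P[4]-.085,.016)),(255,0,255))
    d(world(P,(-.095,-.05,.132)),(255,0,255))
    ims.append(cv2.copyMakeBorder(im,0,400-im.shape[0],0,0,0))
cv2.imwrite("pics/ov.png",np.hstack(ims))
E
```

```text
[0.65669836 0.05570614 0.14917934 0.30984369 0.0450165 ] [[1.3, -0.8], [1.3, -0.2], [-1.3, -1.5], [-0.8, 3.4], [-0.4, 5.6], [-9.3, -1.9], [-1.3, 2.8], [4.8, -1.9], [-2.1, -4.4], [0.2, 6.2], [0.9, 2.7], [1.0, -2.7]] [0.58109395 0.08986521 0.22707795]
```

View pics/ov.png

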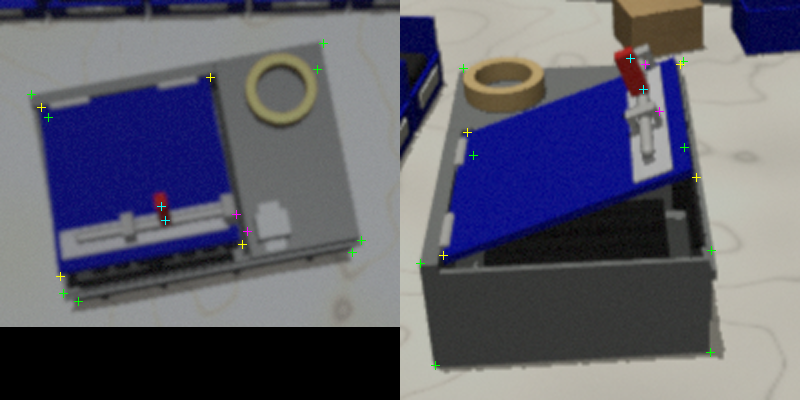

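```bash
cat > fit.py <<'E'
from h import *
t=lambda x,y:(180+x*.55-.3,80+y*.55-.3)
s=lambda x,y:(170+(x-400)/2-.3,170+y/2-.3)
B=[("top",(130,-190,120),t(324,42)),("top",(-130,-190,120),t(360,240)),("top",(130,190,120),t(32,96)),
("side",(130,190,0),s(437,367)),("side",(-130,190,0),s(716,357)),("side",(130,190,120),s(422,262)),("side",(-130,190,120),s(714,250)),("side",(130,-190,120),s(463,68))]
L=[("top",(240,180,4),t(62,268)),("top",(240,-40,4),t(238,237)),("side",(240,180,0),s(691,174)),("side",(240,-40,4),s(677,59)),("side",(0,180,4),s(443,255))]
Kn=[("top",69,t(160,199)),("top",33,t(165,223)),("side",69,s(624,52)),("side",33,s(640,92))]
def res(P):
    o=[proj(n,world(P,np.array(p)/1e3))-u for n,p,u in B]
    o+=[proj(n,world(P,lidpt(P[3],*np.array(p)/1e3)))-u for n,p,u in L]
    o+=[proj(n,knob(P,h/1e3))-u for n,h,u in Kn]
    return np.concatenate(o)
f=least_squares(res,[.65,.05,.17,.4,.03],loss="soft_l1"); P=f.x
print(P,np.round(res(P).reshape(-1,2),1).tolist(),knob(P)); np.save("P.npy",P)
E
python3 fit.py; python3 - <<'E'
from h import *
from scipy.spatial.transform import Rotation as R
P=np.load("P.npy"); k=P.copy(); k[3]=.03
for n,p in(("knobtop",knob(P,.069)),("knob down",knob(k,.069)),("front",world(P,lidpt(P[3],.24,.07,.004))),("tip@.03",world(k,lidpt(.03,.205,P[4]-.085,.016))),("keeper",world(P,(-.095,-.055,.132)))): print(n,p.round(4))
E
```

```text
[0.65651357 0.05592485 0.15222146 0.34392186 0.04475633] [[-0.9, 0.3], [0.6, -0.1], [-0.8, -0.7], [-0.7, -0.6], [-2.7, -2.6], [-0.6, 0.6], [-1.2, -0.0], [-0.2, 0.2], [-1.8, 3.4], [2.0, 2.2], [2.2, -0.5], [0.4, -0.9], [0.1, 0.3], [0.0, 1.6], [-0.5, -3.5], [0.9, 0.3], [-0.3, -4.3]] [0.584689   0.09018629 0.2331357 ]
knobtop [0.5907 0.0911 0.2501]
knob down [0.558  0.0861 0.1911]
front [0.5326 0.1077 0.2007]
tip@.03 [0.5693 0.0018 0.1381]
keeper [ 0.571  -0.0128  0.132 ]
```

The fit is good to a few mm. Plan: tilt the tool to match the lid, grip the knob, and swing the lid down about its hinge. Then press down and slide the bolt.

```bash
cat >> h.py <<'E'
from scipy.spatial.transform import Rotation as R
def target(P,a,bolt_y,h,Ptilt=None):
    """TCP at height h above lid mid plane, over bolt axis, tool z along -lid normal"""
    t=a if Ptilt is None else Ptilt
    Rt=R.from_euler("z",P[2])*R.from_euler("y",t)*R.from_euler("x",np.pi)
    return world(P,lidpt(a,.205,bolt_y,h)),Rt
def delta(p,Rt):
    from plant import r
    s=r.get_state(); R0=R.from_quat(s["eef_rot"]); dp=p-s["tool_pos"]
    print("turn deg",np.degrees((R0.inv()*Rt).as_rotvec()).round(2),"shift now-axes",(1e3*R0.inv().apply(dp)).round(1),"final-axes",(1e3*Rt.inv().apply(dp)).round(1),"F",s["contact_force"].round(2))
E
python3 - <<'E'
from h import *
P=np.load("P.npy"); delta(*target(P,P[3],P[4],.15))
E
```

```text
turn deg [  2.93 -19.53  17.41] shift now-axes [ 596.1 -436.4 -122.3] final-axes [ 369.6 -595.8 -263. ] F [-0.34  0.43  0.68]
```

```bash
python3 -m pendant '[[-1,[0,0,-60],[0,0,0]],[-1,[0,0,-60],[0,0,0]],[-1,[48,-35,0],[0,0,0]],[-1,[48,-35,0],[0,0,0]],[-1,[48,-35,0],[0,0,0]],[-1,[48,-35,0],[0,0,0]],[-1,[48,-35,0],[0,0,0]],[-1,[48,-35,0],[0,0,0]]]' 10
python3 -m pendant '[[-1,[48,-35,0],[0,0,0]],[-1,[48,-35,0],[0,0,0]],[-1,[48,-35,0],[0,0,0]],[-1,[48,-35,0],[0,0,0]],[-1,[0,0,0],[1,-6.5,5.8]],[-1,[0,0,0],[1,-6.5,5.8]],[-1,[0,0,0],[1,-6.5,5.8]],[-0.1,[0,0,0],[0,0,0]]]'
python3 - <<'E'
from h import *
P=np.load("P.npy"); delta(*target(P,P[3],P[4],.15))
E
```

```text
clock: 1.1
tool_pos: [0.4424, -0.2427, 0.3239]
eef_rot: [0.974, 0.227, -0.0, -0.0]
contact_force: [0.7, -0.2, 0.3]
opening: 0.997
finger_force: 0.0
clock: 2.1
tool_pos: [0.5528, -0.0334, 0.3217]
eef_rot: [0.982, 0.076, -0.171, 0.013]
contact_force: [0.0, -0.9, 0.9]
opening: 0.909
finger_force: 0.0
turn deg [0.01 0.1  0.08] shift now-axes [  77.3 -117.2  -32.7] final-axes [  77.2 -117.4  -32.6] F [ 0.05 -0.88  0.89]
```

```bash
python3 -m pendant '[[-0.1,[26,-39,-11],[0,0,0]],[-0.1,[26,-39,-11],[0,0,0]],[-0.1,[26,-39,-11],[0,0,0]],[-0.1,[0,0,0],[0,0,0]],[-0.1,[0,0,0],[0,0,0]],[-0.1,[0,0,0],[0,0,0]]]'
python3 - <<'E'
from h import *
from plant import r,cams
P=np.load("P.npy"); delta(*target(P,P[3],P[4],.15))
s=r.get_state(); R0=R.from_quat(s["eef_rot"])
w=cams.snapshot("wrist"); im=w["img"][:,:,::-1].copy(); np.savez("pics/wrist.npz",K=w["camera_matrix"],X=w["tool_from_camera"])
print(w["tool_from_camera"])
def pw(p):
    t=R0.inv().apply(p-s["tool_pos"]); c=np.linalg.inv(w["tool_from_camera"])@np.r_[t,1]; u=w["camera_matrix"]@np.array([c[0],-c[1],-c[2]]); return u[:2]/u[2]
for h_ in(.069,.033,.016):
    u=pw(knob(P,h_)); print(h_,u); cv2.drawMarker(im,tuple(int(v) for v in u),(255,255,0),0,12,1)
for dd in(.0,.24):
    for yy in(-.04,.18): cv2.drawMarker(im,tuple(int(np.clip(v,-999,9999)) for v in pw(world(P,lidpt(P[3],dd,yy,.004)))),(0,255,255),0,12,1)
cv2.imwrite("pics/w1.png",im)
E
```

```text
clock: 2.85
tool_pos: [0.6177, 0.0924, 0.3296]
eef_rot: [0.983, 0.074, -0.17, 0.014]
contact_force: [0.2, -0.4, 0.5]
opening: 0.546
finger_force: 0.0
turn deg [ 0.04 -0.09 -0.15] shift now-axes [ 1.4 -2.8  2.9] final-axes [ 1.5 -2.8  2.9] F [ 0.18 -0.44  0.51]
[[-4.14860331e-04  9.65274006e-01  2.61239205e-01  6.53641984e-02]
 [ 9.99999856e-01  3.11156224e-04  4.38331053e-04 -2.39501210e-04]
 [ 3.41823366e-04  2.61239349e-01 -9.65273995e-01 -1.80235037e-01]
 [ 0.00000000e+00  0.00000000e+00  0.00000000e+00  1.00000000e+00]]
0.069 [318.35085551 228.77135979]
0.033 [318.71608116 218.89958254]
0.016 [318.8612135  214.97676326]
```

View pics/w1.png

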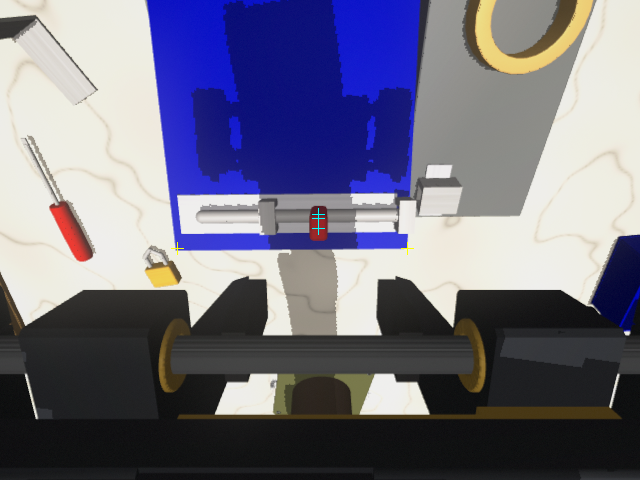

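The wrist view shows the knob top at about (318,230) and the lid's front corners on the predicted marks, so the alignment is good. Now I'll descend and grip.

```bash
python3 -m pendant '[[-0.1,[1.5,-2.8,40],[0,0,0]],[-0.1,[0,0,40],[0,0,0]],[-0.1,[0,0,20],[0,0,0]],[-0.1,[0,0,8],[0,0,0]],[-0.1,[0,0,8],[0,0,0]],[-0.1,[0,0,0],[0,0,0]],[-0.1,[0,0,0],[0,0,0]]]' 10
python3 - <<'E'
from h import *
P=np.load("P.npy"); delta(*target(P,P[3],P[4],.036))
E
```

```text
clock: 3.78
tool_pos: [0.581, 0.0917, 0.2197]
eef_rot: [0.983, 0.075, -0.169, 0.013]
contact_force: [0.9, -0.1, -0.1]
opening: 0.551
finger_force: 0.0
turn deg [ 0.   -0.14 -0.01] shift now-axes [-1.3  2.   1.3] final-axes [-1.3  2.   1.3] F [ 0.91 -0.06 -0.14]
```

```bash
python3 -m pendant '[[-0.1,[-1,2,0],[0,0,0]],[0.5,[0,0,0],[0,0,0]],[1,[0,0,0],[0,0,0]],[1,[0,0,0],[0,0,0]],[1,[0,0,0],[0,0,0]],[1,[0,0,0],[0,0,0]],[1,[0,0,0],[0,0,0]],[1,[0,0,0],[0,0,0]]]' 10
python3 - <<'E'
from h import *
P=np.load("P.npy")
R0=None
# arc steps: from angle a to 0.03 in 6 equal rows; shifts in current tool axes
a0=P[3]; n=8; da=(a0-.03)/n
p0,Ra=target(P,a0,P[4],.036); p1,Rb=target(P,a0-da,P[4],.036)
print("per row",(1e3*Ra.inv().apply(p1-p0)).round(2),np.degrees((Ra.inv()*Rb).as_rotvec()).round(3))
E
```

```text
clock: 4.78
tool_pos: [0.5798, 0.0893, 0.2195]
eef_rot: [0.982, 0.075, -0.17, 0.013]
contact_force: [-0.6, -0.6, 0.4]
opening: 0.148
finger_force: 10.0
per row [-1.25 -0.    8.07] [-0.     2.248 -0.   ]
```

```bash
python3 -m pendant '[[1,[-0.6,0,4],[0,1.12,0]],[1,[-0.6,0,4],[0,1.12,0]],[1,[-0.6,0,4],[0,1.12,0]],[1,[-0.6,0,4],[0,1.12,0]],[1,[0,0,0],[0,0,0]]]' 10
python3 -m pendant '[[1,[-0.6,0,4],[0,1.12,0]],[1,[-0.6,0,4],[0,1.12,0]],[1,[-0.6,0,4],[0,1.12,0]],[1,[-0.6,0,4],[0,1.12,0]],[1,[-0.6,0,4],[0,1.12,0]],[1,[-0.6,0,4],[0,1.12,0]],[1,[0,0,0],[0,0,0]]]'
python3 - <<'E'
from h import *
P=np.load("P.npy"); delta(*target(P,.03,P[4],.036))
E
```

```text
clock: 5.4
tool_pos: [0.5725, 0.0881, 0.2051]
eef_rot: [0.988, 0.075, -0.132, 0.01]
contact_force: [-0.1, -0.1, -1.4]
opening: 0.145
finger_force: 10.0
clock: 6.28
tool_pos: [0.5636, 0.0867, 0.1823]
eef_rot: [0.994, 0.076, -0.074, 0.006]
contact_force: [-2.2, -1.0, -0.5]
opening: 0.144
finger_force: 10.0
turn deg [ 0.04  6.82 -0.01] shift now-axes [-3.  -0.3 24.9] final-axes [-5.9 -0.3 24.4] F [-2.18 -0.97 -0.47]
```

```bash
python3 - <<'E'
from h import *
from plant import cams
im=cams.snapshot("side")["img"][:,:,::-1]
cv2.imwrite("pics/s2.png",cv2.resize(im[150:360,150:430],None,fx=2.8,fy=2.8,interpolation=cv2.INTER_CUBIC))
E
```

```text
(no output)
```

View pics/s2.png

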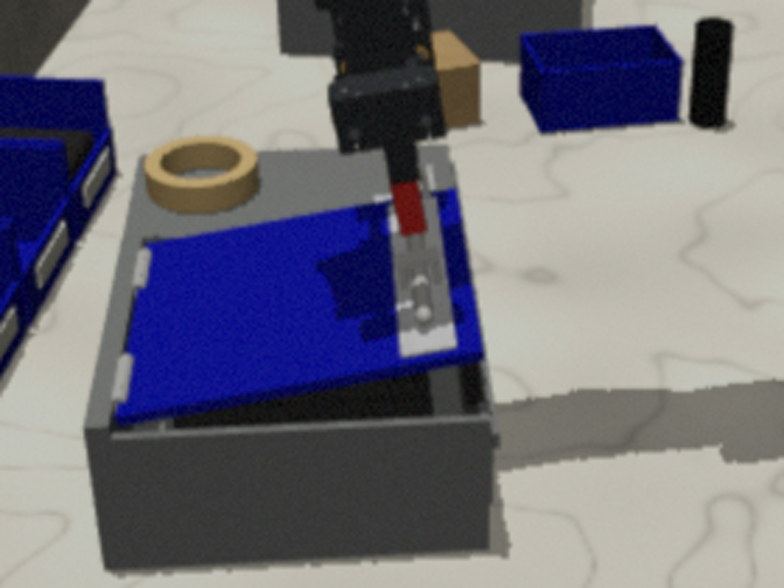

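```bash
python3 - <<'E'
from h import *
from plant import r
s=r.get_state(); R0=R.from_quat(s["eef_rot"])
for d in([0,0,0],[0,.014,0],[0,-.014,0],[0,0,-.019]):
    u=proj("side",s["tool_pos"]+R0.apply(d)); print(d,u,(u-(150,150))*2.8)
print(s["contact_force"],s["opening"])
P=np.load("P.npy")
for a in(.1,.13,.15,.18):
    Q=P.copy();Q[3]=a
    print(a,[((proj("side",p)-150)*2.8).round() for p in(world(P,lidpt(a,.24,.18,.004)),world(P,lidpt(a,.24,-.04,.004)),knob(Q,.069),knob(Q,.033))])
print([((proj("side",p)-150)*2.8).round() for p in(world(P,(.13,.19,0)),world(P,(-.13,.19,0)),world(P,(.13,.19,.12)),world(P,(-.13,.19,.12)),world(P,(.13,-.19,.12)),world(P,(-.13,-.19,.12)))])
E
```

```text
[0, 0, 0] [297.55533041 226.27376533] [413.15492514 213.56654292]
[0, 0.014, 0] [297.22279473 222.82977717] [412.22382525 203.92337608]
[0, -0.014, 0] [297.89505645 229.79222235] [414.10615806 223.41822258]
[0, 0, -0.019] [295.96005909 217.96149893] [408.68816545 190.292197  ]
[-1.83201667 -1.18414005 -0.07127384] 0.14696271654054524
0.1 [array([488., 366.]), array([463., 201.]), array([412., 185.]), array([418., 230.])]
0.13 [array([486., 357.]), array([461., 193.]), array([408., 178.]), array([416., 222.])]
0.15 [array([485., 351.]), array([460., 188.]), array([406., 173.]), array([414., 217.])]
0.18 [array([483., 342.]), array([459., 179.]), array([401., 166.]), array([411., 210.])]
[array([105., 567.]), array([490., 548.]), array([ 84., 424.]), array([491., 405.]), array([143., 151.]), array([451., 141.])]
```

```bash
python3 - <<'E'
from h import *
from plant import cams
a=cams.snapshot("side")["img"][170:245,260:335,::-1]; b=cams.snapshot("wrist")["img"][150:350,220:420,::-1]
cv2.imwrite("pics/c3.png",np.hstack([cv2.resize(x,(400,400),interpolation=cv2.INTER_CUBIC) for x in(a,b)]))
E
```

```text
(no output)
```

View pics/c3.png

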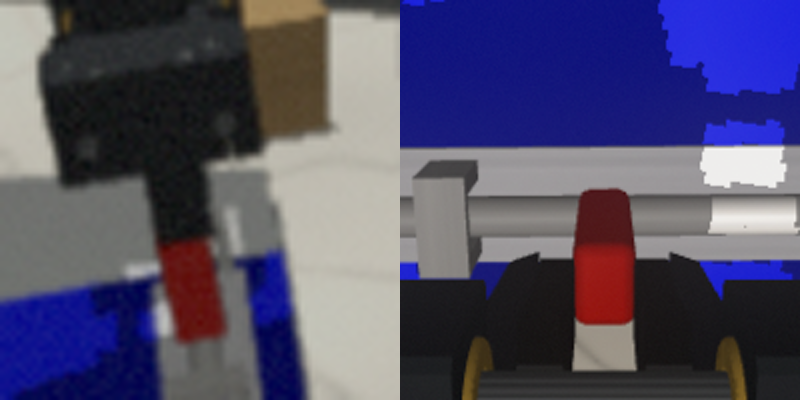

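```bash
python3 - <<'E'
from h import *
w=np.load("pics/wrist.npz")
def pt(t):
    c=np.linalg.inv(w["X"])@np.r_[t,1]; u=w["K"]@np.array([c[0],-c[1],-c[2]]); u=u[:2]/u[2]; return ((u-(220,150))*2+(400,0)).round()
for x in(.009,-.009):
  for z in(0,-.02,-.036): print(x,z,pt([x,.0065,z]),pt([x,.02,z]))
E
```

```text
0.009 0 [629. 204.] [681. 204.]
0.009 -0.02 [632. 230.] [690. 230.]
0.009 -0.036 [635. 255.] [698. 254.]
-0.009 0 [629. 268.] [679. 268.]
-0.009 -0.02 [632. 300.] [687. 300.]
-0.009 -0.036 [634. 331.] [695. 331.]
```

```bash
sed -i 's/,33,/,22,/g' fit.py; python3 fit.py; python3 - <<'E'
from h import *
from plant import r
P=np.load("P.npy"); w=np.load("pics/wrist.npz")
s=r.get_state(); R0=R.from_quat(s["eef_rot"])
for a in(.1,.12,.14,.16):
    Q=P.copy();Q[3]=a; o=[]
    for h_ in(.069,.022):
        t=R0.inv().apply(knob(Q,h_)-s["tool_pos"]); c=np.linalg.inv(w["X"])@np.r_[t,1]; u=w["K"]@np.array([c[0],-c[1],-c[2]]); u=u[:2]/u[2]; o+=[(t*1e3).round(1),((u-(220,150))*2+(400,0)).round()]
        o.append(((proj("side",knob(Q,h_))-(260,170))*400/75).round())
    print(a,o)
E
```

```text
[0.65661339 0.05609914 0.15170376 0.35078477 0.0447296 ] [[-0.9, 0.3], [0.5, -0.0], [-0.9, -0.8], [-0.8, -0.5], [-2.8, -2.5], [-0.8, 0.6], [-1.3, 0.1], [-0.2, 0.2], [-2.1, 3.0], [1.8, 1.8], [1.8, -1.2], [0.1, -1.5], [-0.0, 0.4], [-0.2, 1.0], [-0.0, -1.5], [0.4, -0.2], [1.3, -0.2]] [0.58560935 0.09049345 0.23433942]
0.1 [array([ -3.2,  -0.4, -22.6]), array([603., 282.]), array([199., 246.]), array([-0.9, -0.4, 24.3]), array([603., 212.]), array([213., 356.])]
0.12 [array([ -2. ,  -0.4, -26.8]), array([603., 284.]), array([194., 237.]), array([-0.6, -0.4, 20.2]), array([603., 215.]), array([211., 347.])]
0.14 [array([ -0.7,  -0.4, -30.9]), array([603., 287.]), array([188., 228.]), array([-0.2, -0.4, 16.1]), array([603., 218.]), array([208., 338.])]
0.16 [array([  0.7,  -0.4, -35. ]), array([603., 288.]), array([183., 219.]), array([ 0.2, -0.4, 12. ]), array([603., 221.]), array([205., 328.])]
```

```bash
python3 - <<'E'
from plant import r
print(r.pinch_z,[a for a in dir(r) if a[0]!="_"])
E
python3 - <<'E'
# re-measure knob top face and bottom in wrist + lid angle from wrist by red mask
from h import *
from plant import r,cams
s=cams.snapshot("wrist")["img"].astype(int)
m=(s[...,0]>60)&(s[...,1]<60)&(s[...,2]<60); b=(s[...,0]>150)&m
for n,k in(("red",m),("bright",b)):
    ys,xs=np.nonzero(k[150:350,260:380]); ys+=150; xs+=260
    print(n,ys.min(),ys.max(),[(y,xs[ys==y].min(),xs[ys==y].max()) for y in range(ys.min(),ys.max()+1,5)])
E
```

```text
0.0187 ['Unreachable', 'finish_job', 'get_state', 'pinch_z']Traceback (most recent call last):
  File "<stdin>", line 8, in <module>
    return umr_minimum(a, axis, None, out, keepdims, initial, where)
ValueError: zero-size array to reduction operation minimum which has no identity
```

Both pictures suggest the fingertips hold only the top of the knob. I'll open a little, go 10 mm deeper and look again.

```bash
python3 -m pendant '[[0.4,[0,0,0],[0,0,0]],[0.4,[0,0,0],[0,0,0]],[0.4,[-1,0,0],[0,0,0]],[0.4,[0,0,5],[0,0,0]],[0.4,[0,0,5],[0,0,0]],[0.4,[0,0,0],[0,0,0]]]' 10
python3 - <<'E'
from h import *
from plant import r,cams
P=np.load("P.npy");delta(*target(P,.149,P[4],.026))
a=cams.snapshot("side")["img"][170:245,260:335,::-1]; b=cams.snapshot("wrist")["img"][150:350,220:420,::-1]
cv2.imwrite("pics/c4.png",np.hstack([cv2.resize(x,(400,400),interpolation=cv2.INTER_CUBIC) for x in(a,b)]))
E
```

```text
clock: 7.22
tool_pos: [0.5612, 0.0865, 0.172]
eef_rot: [0.994, 0.076, -0.074, 0.006]
contact_force: [-0.3, -0.4, 0.2]
opening: 0.302
finger_force: 0.0
turn deg [ 0.02 -0.01  0.03] shift now-axes [ 0.9 -0.3 -0.2] final-axes [ 0.9 -0.3 -0.2] F [-0.3  -0.38  0.22]
```

View pics/c4.png

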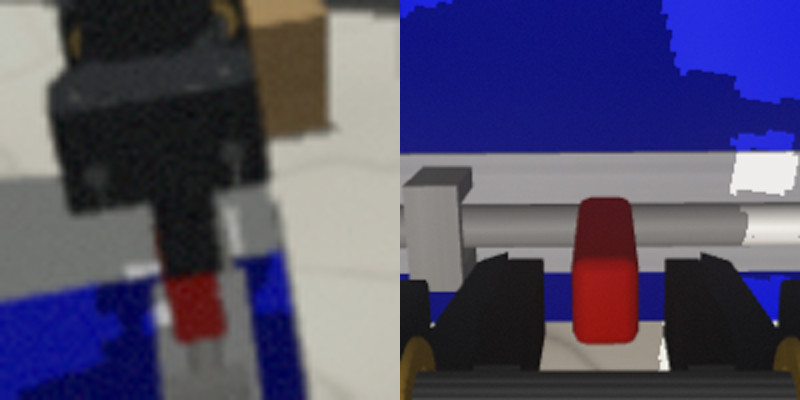

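The side view now shows the tip covering about a third of the knob (tip row 272, knob rows 240–338), still centred in the wrist view. I'll go a bit deeper and grip.

```bash
python3 -m pendant '[[0.4,[0,0,2.5],[0,0,0]],[0.4,[0,0,2.5],[0,0,0]],[0.4,[0,0,0],[0,0,0]],[0.4,[0,0,0],[0,0,0]]]' 
python3 -m pendant '[[1,[0,0,0],[0,0,0]],[1,[0,0,0],[0,0,0]],[1,[0,0,0],[0,0,0]],[1,[0,0,0],[0,0,0]]]' 25
```

```text
clock: 7.82
tool_pos: [0.561, 0.0865, 0.1677]
eef_rot: [0.994, 0.076, -0.073, 0.006]
contact_force: [0.4, -0.3, 0.3]
opening: 0.298
finger_force: 0.0
clock: 8.32
tool_pos: [0.561, 0.0864, 0.1678]
eef_rot: [0.994, 0.076, -0.073, 0.006]
contact_force: [0.6, 0.2, 0.9]
opening: 0.156
finger_force: 25.0
```

```bash
python3 -m pendant '[[1,[-0.6,0,4],[0,1.12,0]],[1,[-0.6,0,4],[0,1.12,0]],[1,[-0.6,0,4],[0,1.12,0]],[1,[0,0,0],[0,0,0]]]' 25
python3 -m pendant '[[1,[-0.6,0,4],[0,1.12,0]],[1,[-0.6,0,4],[0,1.12,0]],[1,[0,0,0],[0,0,0]],[1,[0,0,0],[0,0,0]]]'
```

```text
clock: 8.82
tool_pos: [0.5584, 0.086, 0.156]
eef_rot: [0.996, 0.076, -0.043, 0.003]
contact_force: [3.1, -0.5, -2.5]
opening: 0.153
finger_force: 25.0
clock: 9.32
tool_pos: [0.5571, 0.0858, 0.1483]
eef_rot: [0.997, 0.076, -0.024, 0.002]
contact_force: [6.1, 0.1, -2.8]
opening: 0.157
finger_force: 25.0
```

```bash
python3 -m pendant '[[1,[-0.3,0,2],[0,0.56,0]],[1,[0,0,0],[0,0,0]]]'; python3 -m pendant '[[1,[-0.3,0,2],[0,0.56,0]],[1,[0,0,0],[0,0,0]]]'
python3 - <<'E'
from h import *
P=np.load("P.npy"); delta(*target(P,.03,P[4],.021))
E
```

```text
clock: 9.57
tool_pos: [0.5568, 0.0857, 0.1463]
eef_rot: [0.997, 0.076, -0.018, 0.002]
contact_force: [6.6, -0.3, -3.3]
opening: 0.157
finger_force: 25.0
clock: 9.82
tool_pos: [0.5566, 0.0857, 0.1444]
eef_rot: [0.997, 0.076, -0.013, 0.001]
contact_force: [5.9, -0.9, -3.4]
opening: 0.153
finger_force: 25.0
turn deg [ 0.01 -0.17  0.01] shift now-axes [ 0.2 -0.4  1.3] final-axes [ 0.2 -0.4  1.3] F [ 5.86 -0.9  -3.36]
```

```bash
python3 -m pendant '[[1,[-1,0,0],[0,0,0]],[1,[0,0,0],[0,0,0]]]'; python3 -m pendant '[[1,[-1,0,1],[0,0.25,0]],[1,[0,0,0],[0,0,0]]]';python3 -m pendant '[[1,[0,0,1],[0,0.25,0]],[1,[0,0,0],[0,0,0]]]'; python3 -m pendant '[[1,[0,0,1],[0,0.25,0]],[1,[0,0,0],[0,0,0]]]'
```

```text
clock: 10.07
tool_pos: [0.5567, 0.0857, 0.1445]
eef_rot: [0.997, 0.076, -0.013, 0.001]
contact_force: [7.2, -0.2, -4.3]
opening: 0.158
finger_force: 25.0
clock: 10.32
tool_pos: [0.5567, 0.0858, 0.1439]
eef_rot: [0.997, 0.076, -0.009, 0.001]
contact_force: [10.4, 0.4, -3.8]
opening: 0.156
finger_force: 25.0
clock: 10.58
tool_pos: [0.5565, 0.0857, 0.1429]
eef_rot: [0.997, 0.076, -0.007, 0.001]
contact_force: [9.8, -0.3, -3.8]
opening: 0.157
finger_force: 25.0
clock: 10.82
tool_pos: [0.5564, 0.0857, 0.1419]
eef_rot: [0.997, 0.076, -0.005, 0.0]
contact_force: [8.9, -0.2, -3.1]
opening: 0.158
finger_force: 25.0
```

```bash
python3 -m pendant '[[1,[1.5,0,0],[0,0,0]],[1,[0,0,0],[0,0,0]]]'; python3 -m pendant '[[1,[1.5,0,0],[0,0,0]],[1,[0,0,0],[0,0,0]]]'; python3 -m pendant '[[1,[0,0,1],[0,0,0]],[1,[0,0,0],[0,0,0]]]'; python3 -m pendant '[[1,[0,0,1],[0,0,0]],[1,[0,0,0],[0,0,0]]]'
```

```text
clock: 11.08
tool_pos: [0.5563, 0.0856, 0.1417]
eef_rot: [0.997, 0.076, -0.007, 0.001]
contact_force: [6.1, -0.1, -0.6]
opening: 0.156
finger_force: 25.0
clock: 11.32
tool_pos: [0.5561, 0.0856, 0.1414]
eef_rot: [0.997, 0.076, -0.008, 0.001]
contact_force: [3.3, -1.0, 0.9]
opening: 0.157
finger_force: 25.0
clock: 11.58
tool_pos: [0.5558, 0.0855, 0.1403]
eef_rot: [0.997, 0.076, -0.009, 0.001]
contact_force: [2.4, -1.7, 2.7]
opening: 0.155
finger_force: 25.0
clock: 11.82
tool_pos: [0.5555, 0.0855, 0.1393]
eef_rot: [0.997, 0.076, -0.009, 0.001]
contact_force: [1.4, -1.2, 4.2]
opening: 0.156
finger_force: 25.0
```

```bash
python3 -m pendant '[[1,[0.5,0,1],[0,0,0]],[1,[0,0,0],[0,0,0]]]'; python3 -m pendant '[[1,[0,0,1],[0,0,0]],[1,[0,0,0],[0,0,0]]]'; python3 -m pendant '[[1,[0,0,1],[0,0,0]],[1,[0,0,0],[0,0,0]]]'
```

```text
clock: 12.08
tool_pos: [0.5552, 0.0855, 0.1383]
eef_rot: [0.997, 0.076, -0.01, 0.001]
contact_force: [-1.9, -1.8, 6.5]
opening: 0.156
finger_force: 25.0
clock: 12.32
tool_pos: [0.5549, 0.0854, 0.1374]
eef_rot: [0.997, 0.076, -0.01, 0.001]
contact_force: [-1.5, -1.7, 8.9]
opening: 0.156
finger_force: 25.0
clock: 12.58
tool_pos: [0.5547, 0.0854, 0.1366]
eef_rot: [0.997, 0.076, -0.01, 0.001]
contact_force: [-2.9, -1.9, 9.8]
opening: 0.154
finger_force: 25.0
```

```bash
python3 -m pendant '[[1,[-0.5,0,1],[0,0,0]],[1,[0,0,0],[0,0,0]]]'; python3 -m pendant '[[1,[0,0,1],[0,0,0]],[1,[0,0,0],[0,0,0]]]'; python3 -m pendant '[[1,[-0.3,0,0.7],[0,0,0]],[1,[0,0,0],[0,0,0]]]'
```

```text
clock: 12.82
tool_pos: [0.5545, 0.0854, 0.1359]
eef_rot: [0.997, 0.076, -0.01, 0.001]
contact_force: [-2.9, -1.3, 10.9]
opening: 0.157
finger_force: 25.0
clock: 13.08
tool_pos: [0.5543, 0.0853, 0.135]
eef_rot: [0.997, 0.076, -0.01, 0.001]
contact_force: [-2.9, -1.7, 12.7]
opening: 0.154
finger_force: 25.0
clock: 13.32
tool_pos: [0.5543, 0.0853, 0.1348]
eef_rot: [0.997, 0.076, -0.009, 0.001]
contact_force: [-4.0, -2.3, 16.1]
opening: 0.158
finger_force: 25.0
```

```bash
python3 -m pendant '[[1,[-0.5,0,0.3],[0,0,0]],[1,[0,2,0],[0,0,0]],[1,[0,0,0],[0,0,0]]]'; python3 -m pendant '[[1,[0,2,0],[0,0,0]],[1,[0,2,0],[0,0,0]],[1,[0,0,0],[0,0,0]]]';  python3 -m pendant '[[1,[0,2,0],[0,0,0]],[1,[0,2,0],[0,0,0]],[1,[0,0,0],[0,0,0]]]'
```

```text
clock: 13.7
tool_pos: [0.5544, 0.0851, 0.1348]
eef_rot: [0.997, 0.077, -0.009, 0.0]
contact_force: [-4.4, 0.8, 17.6]
opening: 0.157
finger_force: 25.0
clock: 14.08
tool_pos: [0.5549, 0.0815, 0.1348]
eef_rot: [0.997, 0.077, -0.009, -0.0]
contact_force: [-3.8, 1.9, 16.9]
opening: 0.154
finger_force: 25.0
clock: 14.45
tool_pos: [0.5556, 0.0776, 0.1348]
eef_rot: [0.997, 0.077, -0.009, -0.0]
contact_force: [-3.5, 2.1, 16.4]
opening: 0.16
finger_force: 25.0
```

```bash
python3 -m pendant '[[1,[0,1.5,0],[0,0,0]],[1,[0,1.5,0],[0,0,0]],[1,[0,1,0],[0,0,0]]]'; python3 -m pendant '[[1,[0,1,0],[0,0,0]],[1,[0,1,0],[0,0,0]],[1,[0,1,0],[0,0,0]]]';  python3 -m pendant '[[1,[0,1,0],[0,0,0]],[1,[0,1,0],[0,0,0]],[1,[0,1,0],[0,0,0]]]'; python3 -m pendant '[[1,[0,1,0],[0,0,0]],[1,[0,1,0],[0,0,0]],[1,[0,1,0],[0,0,0]]]'
```

```text
clock: 14.82
tool_pos: [0.5562, 0.074, 0.1348]
eef_rot: [0.997, 0.077, -0.009, -0.0]
contact_force: [-3.6, 1.9, 16.4]
opening: 0.159
finger_force: 25.0
clock: 15.2
tool_pos: [0.5566, 0.0711, 0.1348]
eef_rot: [0.997, 0.077, -0.009, -0.0]
contact_force: [-4.5, 2.2, 16.6]
opening: 0.155
finger_force: 25.0
clock: 15.58
tool_pos: [0.5571, 0.0682, 0.1348]
eef_rot: [0.997, 0.077, -0.009, -0.0]
contact_force: [-3.1, 2.0, 16.0]
opening: 0.158
finger_force: 25.0
clock: 15.95
tool_pos: [0.5576, 0.0652, 0.1348]
eef_rot: [0.997, 0.077, -0.009, -0.0]
contact_force: [-3.9, 2.1, 16.4]
opening: 0.155
finger_force: 25.0
```

```bash
for i in 1; do :; done; python3 -m pendant '[[1,[0,1,0],[0,0,0]],[1,[0,1,0],[0,0,0]],[1,[0,1,0],[0,0,0]]]'; python3 -m pendant '[[1,[0,1,0],[0,0,0]],[1,[0,1,0],[0,0,0]]]';  python3 -m pendant '[[1,[0,1,0],[0,0,0]],[1,[0,1,0],[0,0,0]]]'; python3 -m pendant '[[1,[0,1,0],[0,0,0]],[1,[0,1,0],[0,0,0]]]'; python3 -m pendant '[[1,[0,1,0],[0,0,0]],[1,[0,1,0],[0,0,0]]]'
```

```text
clock: 16.32
tool_pos: [0.558, 0.0622, 0.1348]
eef_rot: [0.997, 0.077, -0.009, -0.0]
contact_force: [-4.7, 1.6, 17.0]
opening: 0.156
finger_force: 25.0
clock: 16.58
tool_pos: [0.5584, 0.0602, 0.1348]
eef_rot: [0.997, 0.077, -0.009, -0.0]
contact_force: [-4.0, 2.4, 17.2]
opening: 0.151
finger_force: 25.0
clock: 16.82
tool_pos: [0.5587, 0.0582, 0.1347]
eef_rot: [0.997, 0.077, -0.009, -0.0]
contact_force: [-3.4, 2.0, 17.4]
opening: 0.159
finger_force: 25.0
clock: 17.08
tool_pos: [0.559, 0.0562, 0.1348]
eef_rot: [0.997, 0.077, -0.009, -0.0]
contact_force: [-3.8, 2.5, 17.2]
opening: 0.156
finger_force: 25.0
clock: 17.32
tool_pos: [0.5593, 0.0543, 0.1348]
eef_rot: [0.997, 0.077, -0.009, -0.0]
contact_force: [-3.8, 1.7, 15.6]
opening: 0.154
finger_force: 25.0
```

```bash
python3 -m pendant '[[1,[0,1,0],[0,0,0]],[1,[0,1,0],[0,0,0]]]';  python3 -m pendant '[[1,[0,1,0],[0,0,0]],[1,[0,1,0],[0,0,0]]]'; python3 -m pendant '[[1,[0,1,0],[0,0,0]],[1,[0,1,0],[0,0,0]]]'
```

```text
clock: 17.58
tool_pos: [0.5596, 0.0523, 0.1348]
eef_rot: [0.997, 0.077, -0.009, -0.0]
contact_force: [-3.3, 2.0, 16.4]
opening: 0.159
finger_force: 25.0
clock: 17.82
tool_pos: [0.56, 0.0503, 0.1348]
eef_rot: [0.997, 0.077, -0.009, -0.0]
contact_force: [-2.7, 2.2, 16.5]
opening: 0.154
finger_force: 25.0
clock: 18.08
tool_pos: [0.5603, 0.0483, 0.1348]
eef_rot: [0.997, 0.077, -0.009, -0.0]
contact_force: [-4.2, 2.0, 15.3]
opening: 0.155
finger_force: 25.0
```

```bash
python3 -m pendant '[[1,[0,1,0],[0,0,0]],[1,[0,1,0],[0,0,0]]]';  python3 -m pendant '[[1,[0,1,0],[0,0,0]],[1,[0,0.7,0],[0,0,0]]]'
```

```text
clock: 18.32
tool_pos: [0.5605, 0.0474, 0.1348]
eef_rot: [0.997, 0.077, -0.009, -0.001]
contact_force: [-3.4, 5.0, 16.8]
opening: 0.151
finger_force: 25.0
clock: 18.58
tool_pos: [0.5605, 0.0473, 0.1348]
eef_rot: [0.997, 0.078, -0.009, -0.002]
contact_force: [-4.4, 7.4, 16.4]
opening: 0.158
finger_force: 25.0
```

```bash
python3 -m pendant '[[1,[0,1,0],[0,0,0]],[1,[0,0,0],[0,0,0]]]'; python3 - <<'E'
from h import *
P=np.load("P.npy"); w=np.load("pics/wrist.npz"); _,Rt=target(P,.344,P[4],.15); tp=np.array([.6177,.0924,.3296])
for u in((417,180),(419,182),(462,180),(407,200)):
  for z in(.144,.12):
    d=np.linalg.inv(w["K"])@np.r_[u,1]; d=w["X"][:3,:3]@np.array([d[0],-d[1],-d[2]]); d=Rt.apply(d); o=tp+Rt.apply(w["X"][:3,3])
    p=o+d*(z-o[2])/d[2]; c,s=np.cos(P[2]),np.sin(P[2]); q=p[:2]-P[:2]; print(u,z,[(c*q[0]+s*q[1]).round(4),(-s*q[0]+c*q[1]).round(4)])
from plant import cams
b=cams.snapshot("wrist")["img"][120:320,230:496,::-1]
cv2.imwrite("pics/c5.png",cv2.resize(b,(798,600),interpolation=cv2.INTER_CUBIC))
E
```

```text
clock: 18.82
tool_pos: [0.5605, 0.0472, 0.1348]
eef_rot: [0.997, 0.078, -0.009, -0.002]
contact_force: [-5.3, 7.3, 17.1]
opening: 0.154
finger_force: 25.0
(417, 180) 0.144 [np.float64(-0.0706), np.float64(-0.0547)]
(417, 180) 0.12 [np.float64(-0.0821), np.float64(-0.0617)]
(419, 182) 0.144 [np.float64(-0.0728), np.float64(-0.0571)]
(419, 182) 0.12 [np.float64(-0.0845), np.float64(-0.0642)]
(462, 180) 0.144 [np.float64(-0.0706), np.float64(-0.1004)]
(462, 180) 0.12 [np.float64(-0.0821), np.float64(-0.1107)]
(407, 200) 0.144 [np.float64(-0.0937), np.float64(-0.0477)]
(407, 200) 0.12 [np.float64(-0.1068), np.float64(-0.0541)]
```

View pics/c5.png

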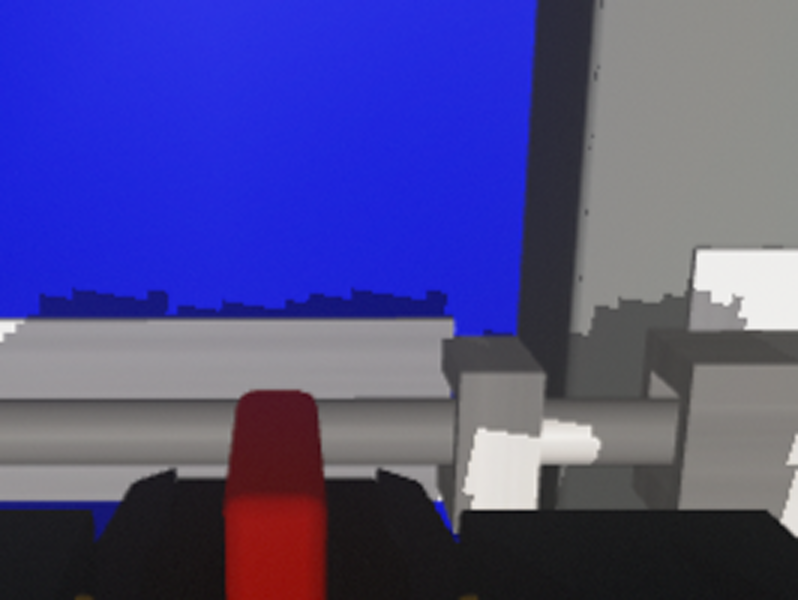

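The wrist view shows the rod well inside the keeper mouth (about (680,430)), and the bolt stays put under a firm push, so it is home. I'll ease the downward force, release and retreat.

```bash
python3 -m pendant '[[1,[0,0,-1],[0,0,0]],[1,[0,0,-1],[0,0,0]],[1,[0,0,0],[0,0,0]]]'; python3 -m pendant '[[0.9,[0,0,0],[0,0,0]],[0.6,[0,0,0],[0,0,0]],[0.4,[0,0,0],[0,0,0]],[0.3,[0,0,0],[0,0,0]],[0.3,[0,-3,0],[0,0,0]],[0.3,[0,0,0],[0,0,0]],[0.3,[0,0,0],[0,0,0]]]'
```

```text
clock: 19.25
tool_pos: [0.5606, 0.0473, 0.1356]
eef_rot: [0.997, 0.078, -0.009, -0.003]
contact_force: [-1.2, 8.1, 7.2]
opening: 0.158
finger_force: 25.0
clock: 20.12
tool_pos: [0.5614, 0.0442, 0.1352]
eef_rot: [0.997, 0.076, -0.009, 0.001]
contact_force: [-0.1, 0.6, -0.3]
opening: 0.35
finger_force: 0.0
```

```bash
python3 -m pendant '[[0.3,[0,2,0],[0,0,0]],[0.3,[0,2,0],[0,0,0]],[0.3,[0,0,0],[0,0,0]]]'; python3 -m pendant '[[0.3,[0,1,0],[0,0,0]],[0.3,[0,0,0],[0,0,0]]]'; python3 -m pendant '[[0.3,[0,1,0],[0,0,0]],[0.3,[0,0,0],[0,0,0]]]'
```

```text
clock: 20.5
tool_pos: [0.5621, 0.04, 0.1352]
eef_rot: [0.997, 0.076, -0.009, 0.001]
contact_force: [-0.0, 1.2, 0.0]
opening: 0.353
finger_force: 0.0
clock: 20.75
tool_pos: [0.5622, 0.0394, 0.1352]
eef_rot: [0.997, 0.076, -0.009, 0.001]
contact_force: [-0.1, 0.7, -0.5]
opening: 0.35
finger_force: 0.0
clock: 21.0
tool_pos: [0.5623, 0.0389, 0.1352]
eef_rot: [0.997, 0.076, -0.009, 0.0]
contact_force: [-0.9, 1.3, -0.7]
opening: 0.352
finger_force: 0.6
```

```bash
python3 -m pendant '[[0.3,[0,1,0],[0,0,0]],[0.3,[0,0,0],[0,0,0]]]'; python3 -m pendant '[[0.3,[0,1,0],[0,0,0]],[0.3,[0,0,0],[0,0,0]]]'
```

```text
clock: 21.25
tool_pos: [0.5624, 0.0389, 0.1352]
eef_rot: [0.997, 0.077, -0.009, -0.0]
contact_force: [-0.8, 4.6, 0.5]
opening: 0.349
finger_force: 2.4
clock: 21.5
tool_pos: [0.5624, 0.0389, 0.1352]
eef_rot: [0.997, 0.077, -0.009, -0.001]
contact_force: [-0.7, 6.4, 1.3]
opening: 0.351
finger_force: 3.4
```

The finger meets the knob exactly where it was gripped, and the knob is solid, so the bolt is home. I'll back off, retreat and check.

```bash
python3 -m pendant '[[0.3,[0,-4,0],[0,0,0]],[0.3,[0,-5,0],[0,0,0]],[0.3,[0,0,0],[0,0,0]],[0.3,[0,0,-20],[0,0,0]],[0.3,[0,0,-40],[0,0,0]],[0.3,[0,0,-50],[0,0,0]],[0.3,[0,0,-30],[0,0,0]],[0.3,[0,0,0],[0,0,0]]]'
python3 - <<'E'
from plant import cams
import cv2,numpy as np
a=cams.snapshot("side")["img"][160:360,160:360,::-1]; b=cams.snapshot("wrist")["img"][60:310,200:450,::-1]
cv2.imwrite("pics/c6.png",np.hstack([cv2.resize(x,(400,400),interpolation=cv2.INTER_CUBIC) for x in(a,b)]))
E
```

```text
clock: 22.5
tool_pos: [0.5654, 0.0454, 0.2776]
eef_rot: [0.997, 0.076, -0.006, 0.001]
contact_force: [-0.8, -0.5, -0.8]
opening: 0.349
finger_force: 0.0
```

View pics/c6.png

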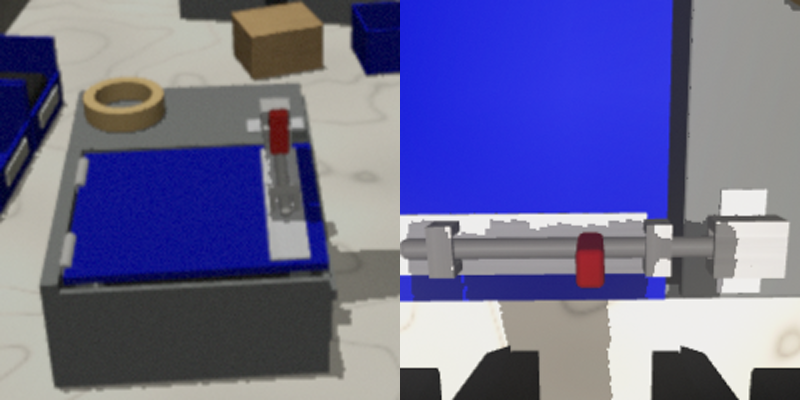

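The lid is down, the bolt is in the keeper (mouth at about (715,245)), and the gripper is clear.

```bash
python3 -c "
from plant import r
print(r.finish_job())"
```

```text
the job is handed in; nothing more can be done
None
```

I handed the job in with the lid pressed down and the bolt slid into the keeper until it would go no further (checked with a second push). The lid stayed down after I let go, the arm was clear at about 22.5 s of the 61 s allowed, and no verdict was returned.

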